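# Hold the spring clip open over the plate

## Task

The white plate standing in the slotted stand is to be clipped at the middle of its top edge. Slacken the clamp knob of the rail carriage, then squeeze the carriage's spring clip wide open and, keeping it squeezed, slide the carriage along the rail until the gaping jaws stand on either side of the plate at the middle of its top edge, never touching the plate with clip or gripper. Finish still holding the clip wide open there, while I square the plate up before the clip may bite; leave the things standing around where they are.

Things in the scene. Friction and masses are not known exactly. Their poses are not given: they have to be found in the camera images.
- rail: Aluminium profile rail, 380 long, 40 wide, its top 30 mm above the worktop, fixed. It runs along its own y axis (horizontal). Origin: centre of its underside, on the worktop. The carriage slides along it towards +y, where the plate stand is.
- carriage: Grey metal saddle, 56 wide and 125 long, that slides along the rail (up to 140 mm, about 1.5 N of friction when free). It carries the clamp knob at its -y end, a post (16 x 14 mm, 92 mm from the knob axis towards +y, up to 159 mm above the worktop) and, on an arm from that post, the spring clip, 158 mm from the knob axis towards +y. Origin: the knob's axis at the rail's top, 30 mm above the worktop; axes as those of the rail. While the knob is tight the carriage is clamped.
- clamp_knob (a joint): Turn of the clamp knob (rad). Starts near 0 (tight, between -0.15 and 0.15). Positive is anticlockwise seen from above and slackens it; the screw lets go of the rail at about 0.8, it counts as slack from 1.0; end stop at 1.57. It takes about 0.1 N m and stays where it is left.
- knob_grip (a point): Centre of the clamp knob's black bar grip, 82 mm above the worktop. The bar is 46 long (along this point's y axis), 16 thick (along its x), 20 high, on an upright stem 14 thick; 23 mm of free space lie under the bar beside the stem. The knob turns about the vertical through this point. With the knob at 0 the bar's length lies 0.65 rad clockwise (seen from above) from the rail's y axis.
- clip_jaw (a joint): Opening of the spring clip (rad): 0 is shut by its spring, 0.30 is wide open (stop). Both jaws move together like a clothes peg's. At 0.30 the gap between the jaw tips is 21 mm, at 0.24 about 17 mm. Each handle needs about 4 N to start and 7 N at wide open, and springs back when let go.
- clip_grip (a point): Point midway between the clip's two steel handles, 184 mm above the worktop, at the height to squeeze them (fixed to the carriage; axes as the rail's, so the handles are squeezed together along x). The handles are plates 24 wide along the rail; they reach 8 mm (shut) to 14 mm (open) above this point and, below it, 32 mm down to the pivot. Outside to outside they measure 45 mm at this height when shut (50 mm at their upper ends), 24 mm and parallel when wide open.
- clip_mouth (a point): Point midway between the two jaw tips, 120 mm above the worktop, 64 mm straight below clip_grip (fixed to the carriage; axes as the rail's). The jaws are 20 wide along the rail; the arm that carries the clip runs along the rail at the pivot's height, 152 mm above the worktop.
- plate: Loose white coated glass plate, 70 wide (its y, along the rail), 4 thick (its x), 90 high, upright in the slot of the stand, where it has a little play. Origin: centre of its lower edge, 40 mm above the worktop.
- plate_top (a point): Middle of the plate's top edge, about 130 mm above the worktop; axes as the plate's: y along the edge, z up. The jaw tips pass 10 mm below the top edge, so a shut clip would run into the plate.
- timer: White timer, 62 x 62 x 18, loose bystander; origin at the centre of its underside.
- flask: Small conical glass flask, 62 across, 105 high, loose bystander; origin at the centre of its underside.
- dropper_bottle: Brown dropper bottle, 38 across, 118 high, loose bystander; origin at the centre of its underside.
Not all that is in view belongs to the job. There is more than one size of the plate; the one meant has the size given above.

How it is judged (in metres and radians):
On the way, in this order (a step that is already met when the one before it is completed fails the run):
1. the clamp knob is slackened (turned to 1.0 rad or more) (value of joint clamp_knob above 1 rad), for 0.2 s.
2. the clip is squeezed open (0.22 rad or more) while it still stands clear of the plate's edge (value of joint clip_jaw above 0.22 rad and y of clip_mouth in the frame of plate_top below -0.046 m), for 0.2 s.
At the end, for the whole second after the job is handed in: The knob is slack (0.9 rad or more); the fingers hold the clip open (2 N, 0.22 rad or more), its mouth within 10 mm of the middle of the plate's top edge (7 mm across), jaw tips at least 6 mm below that edge; the carriage is at rest and off the plate, which stands upright (0.08 rad) (value of joint clamp_knob above 0.9 rad and value of joint clip_jaw above 0.22 rad and y of clip_mouth in the frame of plate_top between -0.01 and 0.01 m and x of clip_mouth in the frame of plate_top between -0.007 and 0.007 m and z of clip_mouth in the frame of plate_top below -0.006 m and angle between plate's own z axis and vertical below 0.08 rad and contact force between the fingers and carriage above 2 N and contact force between carriage and plate below 0.2 N and linear speed of carriage below 0.01 m/s); the arm keeps its last pose, push and grip.
It fails at once if the carriage is forced along (over 6 mm) while the knob is still tight (value of joint clamp_knob below 0.6 rad and distance of clip_mouth from where it was at the start of the episode above 0.006 m).
It fails at once if the plate is knocked (its top edge moves over 7 mm) (distance of plate_top from where it was at the start of the episode above 0.007 m).
It fails at once if the clip or carriage touches the plate (over 0.5 N) (contact force between carriage and plate above 0.5 N).
It fails at once if the robot touches the plate (over 0.5 N) (contact force between any of the arm, the fingers and plate above 0.5 N).
It fails at once if a bystander is pushed away (over 20 mm) (distance of any of timer, flask, dropper_bottle from where it was at the start of the episode above 0.02 m).
It also fails if it takes over 45 s, if anything falls off the work surface, if the arm or the gripper's body presses on something with over 40 N, if the wrist force passes 120 N, or if a joint passes its speed limit or range.

## Robot

A 6-joint arm with a two-finger parallel gripper is mounted at the origin on a cart in front of the work surface, level with it; the furniture and walls round the work are solid. World frame = base frame: x ahead of the robot, y to its left, z up, the work surface at z = 0. Lengths are in mm, angles in rad, forces in N, time in s.
With the tool pointing down it reaches from about 275 to 1000 mm from the base axis. Payload 8.4 kg.
Tool frame: the origin (TCP) lies at the very end of the fingers, on their centre line; the grasp point (between the pads) lies 19 mm behind it (r.tcp_to_grasp is the distance from the TCP to the grasp point, in mm); z points along the fingers, y is the line along which they close (so a half turn about z gives the same grasp; the last joint's range is limited). The gripper opens to 85 mm and grips with 20 to 120 N. Pads are 22 mm wide; open, the fingers measure 114 mm over their backs; the gripper's body (76 mm by 85 mm) begins 54 mm behind the grasp point. The pads swing forward as they close: fully open they stand 13 mm farther back than shut.
Start: joints at [-1.145, 0.353, 1.633, -0, 1.155, -0.002], TCP at [259.293, -568.678, 231.281] pointing down, gripper open.
Joint ranges: [-2.63, 2.63], [-0.92, 2.1], [0.06, 2.66], [-1.3, 4.44], [0, 2.69], [-3.02, 3.02]. Speed limits (rad/s): [2.22, 2.22, 2.79, 3.14, 3.14, 3.14].

## Interface

Orientations are given as [roll, pitch, yaw] about the fixed x, y, z axes, in that order (R = Rz(yaw) Ry(pitch) Rx(roll)).
In Python, from rig import r gives the robot as it stands. The module is installed in compiled form; this text tells all that it offers.
- The arm moves only by the tool play_rows, never from a script. Its argument "rows" is a list of rows, each an object with "dp": the shift along the tool's x, y, z in units of 40 mm (1.0 is 40 mm), a list of three; "turn": the turn, a rotation vector about the tool's x, y, z in units of 6 degrees (1.0 is 6 degrees), a list of three; "fingers": the closure, from 0 (fully open) to 1 (shut). In form: [{"dp": [tx, ty, tz], "turn": [wx, wy, wz], "fingers": fingers}, ...]. A call has 1 to 5 rows; each row shifts and turns the commanded pose from where the row before left it, along the tool's axes as they then stand; what a row does not reach is not made up. A row lasts 1/12 s, in which the tool goes at most 41.7 mm and 7.16 degrees, less where a joint would pass 70% of its speed; a pose out of reach is approached as far as the arm can. A call is refused whole if a number of a shift passes 1 or a number of a turn 1, either way. A call with a gripper value outside its range is refused whole. The fingers move at their own pace and stop on an object; "force" is the grip in N (left out, the last holds). Time passes only in rows, so rows that do not move let the fingers close. It gives the time, the measured TCP pose, the force, the opening and the grip force at its end, in the units of the state.
- r.sense(): the state, without advancing time (a new reading comes with each control period).
- r.grab_frame(name): name is "side" or "top" or "wrist"; returns a dict with "pixels" (384x512x3 uint8, red, green, blue), "fx", "fy", "cx", "cy" (pixels), "pose" (4x4, takes a point from camera to world coordinates). Camera axes: x right, y down, z forward; pixel columns grow to the right and rows downward; lengths in mm; the calibration is good to about 2 mm. The wrist camera is an equidistant fisheye: a pixel r from the principal point sees the ray r / f radians off the axis. A picture is of the moment at which its call begins. There is no depth.
- r.sign_off(): hands the job in; it is judged then, once.
The state is a dict: "clock": time; "qpos": joint angles; "qvel": joint speeds; "joint_efforts": joint torques, N m; "eef_pos": TCP position; "tcp_rot": TCP orientation; "contact_force": force on the tool from outside, world axes, zero at the start; "wrist_torque": the same for the moment, N m; "opening": opening from 0.0 (shut) to 1.0 (fully open); "grasp_force": force on a finger pad.
Only numpy, scipy, OpenCV 4.12 (cv2) and the standard library are available. Lean on these libraries where they do the work, as an engineer would, in place of code of your own. Each camera call takes 0.05 s, during which the arm holds its last target. There are 200 camera calls.

## Working session

There is one attempt and no reset: what is moved stays moved. The work goes in short steps, Python scripts to look and compute and a tool call to move; the robot and the scene stay as the last step left them, time stands still between calls to the robot, and variables do not carry over. Pictures are saved under pics/ and viewed, at most 10 in all, crops included, and the job is handed in when it is done.

Besides the shell and the picture viewer there is one more tool, called after ">>>" as a command line: name --argument value ..., lists and objects as JSON in quotes. play_rows: Moves the arm, as the interface text tells. Its arguments: {"type":"object","properties":{"rows":{"type":"array"},"force":{"type":"number"}},"required":["rows"]}

```bash
mkdir -p pics; cat > h.py <<'E'
import numpy as np, cv2
from rig import r
def snap(n,f=None):
    d=r.grab_frame(n); 
    if f: cv2.imwrite('pics/'+f,d['pixels'][:,:,::-1])
    return d
def ray(d,u,v,fish=False):
    x,y=(u-d['cx'])/d['fx'],(v-d['cy'])/d['fy']
    if fish:
        t=np.hypot(x,y); s=np.sin(t)/max(t,1e-9); c=np.array([x*s,y*s,np.cos(t)])
    else: c=np.array([x,y,1.])
    P=np.array(d['pose']); return P[:3,3],P[:3,:3]@(c/np.linalg.norm(c))
def onz(d,u,v,z,fish=False):
    o,k=ray(d,u,v,fish); return o+k*(z-o[2])/k[2]
def tri(a,b):
    A=np.zeros((3,3));B=np.zeros(3)
    for o,k in (a,b):
        M=np.eye(3)-np.outer(k,k);A+=M;B+=M@o
    return np.linalg.solve(A,B)
def proj(d,p,fish=False):
    P=np.array(d['pose']);c=P[:3,:3].T@(np.array(p)-P[:3,3])
    if fish:
        t=np.arctan2(np.hypot(c[0],c[1]),c[2]);s=t/np.hypot(c[0],c[1])
    else: s=1/c[2]
    return d['cx']+d['fx']*c[0]*s,d['cy']+d['fy']*c[1]*s
E
python3 - <<'E'
from h import *
ds=[snap(n) for n in('top','side')]
cv2.imwrite('pics/a.png',ds[0]['pixels'][:,:,::-1]);cv2.imwrite('pics/b.png',ds[1]['pixels'][:,:,::-1])
for d in ds: print(d['fx'],d['cx'],d['cy'],np.round(d['pose'],3).tolist())
s=r.sense();print(s['clock'],s['eef_pos'],s['tcp_rot'],s['opening'],r.tcp_to_grasp)
E
```

```text
367.9947663098056 251.28175611062136 193.74481918752173 [[0.007, -0.981, 0.196, 406.72], [-1.0, -0.011, -0.019, 222.652], [0.021, -0.196, -0.98, 966.045], [0.0, 0.0, 0.0, 1.0]]
442.56934285620224 263.43206409018364 194.4804391782467 [[-0.875, -0.198, 0.443, 46.257], [-0.485, 0.364, -0.795, 1195.033], [-0.004, -0.91, -0.415, 626.09], [0.0, 0.0, 0.0, 1.0]]
0.1 [ 259.13640863 -568.28010486  230.62331588] [-3.14033337e+00 -1.62089756e-05  4.27838215e-01] 0.9964464576613269 18.700000000000003
```

View pics/a.png

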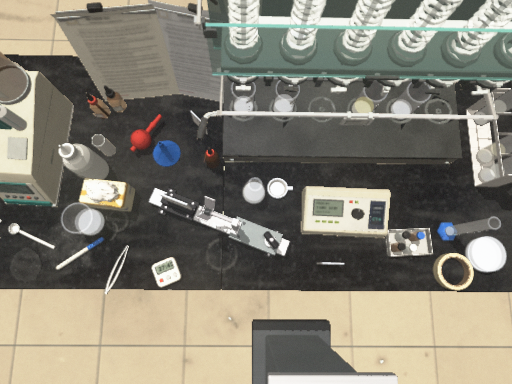

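View pics/b.png

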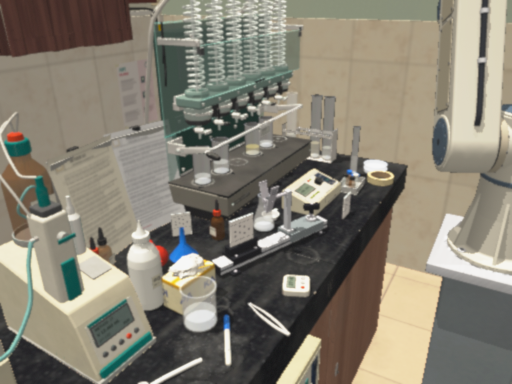

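The top view shows the rail from about (155,197) to (285,248), the knob near (268,240), the timer at (165,271), the flask at (253,190) and the dropper bottle at (210,157). In the side view, three things could be taken for the plate: (240,230), (180,222) and (347,205). I'll check them in close crops.

```bash
python3 - <<'E'
import cv2,numpy as np
a=cv2.imread('pics/a.png')[175:265,140:300];b=cv2.imread('pics/b.png')[175:280,160:360]
a=cv2.resize(a,None,fx=5,fy=5,interpolation=2);b=cv2.resize(b,None,fx=4,fy=4,interpolation=2)
cv2.imwrite('pics/a2.png',a);cv2.imwrite('pics/b2.png',b)
E
```

```text
(no output)
```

View pics/a2.png

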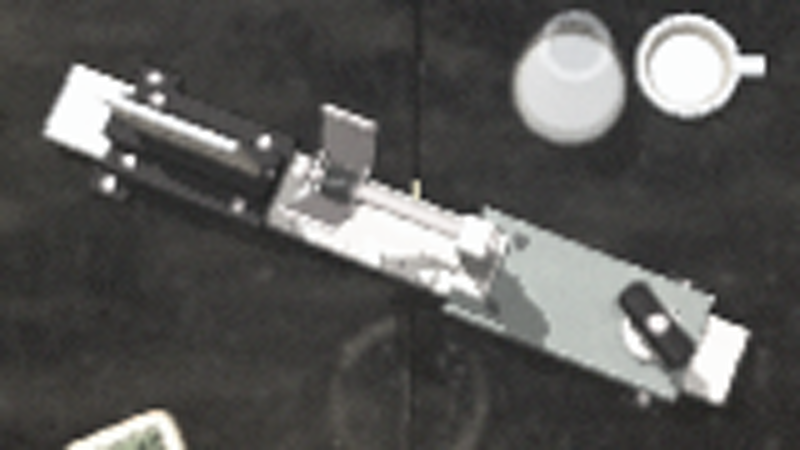

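View pics/b2.png

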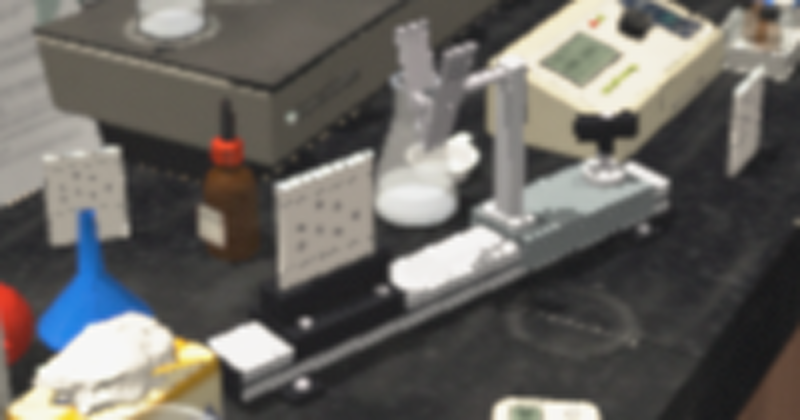

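The close crop confirms the plate: it stands in the slotted stand on the rail at side (241,230). The other white plates at (181,224) and (346,206) stand loose, off the rail. The knob bar is at top (271,240), and the clip handles are near top (208,205).

```bash
python3 - <<'E'
from h import *
T=snap('top');S=snap('side')
A=lambda u,v:(u/5+140-.4,v/5+175-.4)
B=lambda u,v:(u/4+160-.4,v/4+175-.4)
f=lambda n,p:print(n,np.round(p,1))
k=onz(T,*A(657,323),92);f('knob',k)
f('knob bar ends',[onz(T,*A(*p),92)[:2] for p in((632,290),(682,362))])
f('knob side',onz(S,*B(606,128),82))
f('plate top side',[onz(S,*B(*p),130)[:2] for p in((277,184),(373,152))])
f('plate top top',[onz(T,*A(*p),130)[:2] for p in((110,97),(238,150))])
f('rail ends',[onz(T,*A(*p),30)[:2] for p in((82,65),(44,131),(750,325),(722,402))])
f('post top side',onz(S,*B(510,63),159)); f('post top',onz(T,*A(487,243),159))
f('flask',onz(T,*A(570,95),10)); f('dropper',onz(S,*B(232,250),0));f('timer',onz(T,165,271,18))
f('clip handle tops',[onz(T,*A(*p),192)[:2] for p in((320,105),(377,122))])
E
```

```text
knob [472.6 158.1  92. ]
knob bar ends [[488.1 169.9]
 [454.4 146.3]]
knob side [470.4 160.   82. ]
plate top side [[575.4 415.6]
 [546.3 351.5]]
plate top top [[571.4 413. ]
 [547.2 353.2]]
rail ends [[607.8 451.1]
 [572.9 468.5]
 [476.6 106.2]
 [437.9 120.9]]
post top side [503.4 247.9 159. ]
post top [501.9 237.8 159. ]
flask [598.7 197.7  10. ]
dropper [687.6 310.    0. ]
timer [396.5 419.3  18. ]
clip handle tops [[556.6 309.3]
 [549.5 284.8]]
```

The plate, the knob and a rail yaw of about -0.367 (y axis at 69°) agree across the two views. The knob is at about (472,158) and the clip about (529,306). The plate middle is about (560,383), so the carriage travels roughly 84 mm. I'll go above the knob first.

>>> play_rows --rows '[{"dp": [0.62, -0.72, 0], "turn": [0, 0, 0], "fingers": 0}, {"dp": [0.62, -0.72, 0], "turn": [0, 0, 0], "fingers": 0}, {"dp": [0.62, -0.72, 0], "turn": [0, 0, 0], "fingers": 0}, {"dp": [0.62, -0.72, 0], "turn": [0, 0, 0], "fingers": 0}, {"dp": [0.62, -0.72, 0], "turn": [0, 0, 0], "fingers": 0}]' --force 30

```text
clock: 0.62
eef_pos: [312.4, -384.5, 231.1]
tcp_rot: [-3.141, -0.0, 0.427]
contact_force: [1.1, -0.3, 0.6]
opening: 1.004
grasp_force: 0.0
```

>>> play_rows --rows '[{"dp": [0.62, -0.72, 0], "turn": [0, 0, 0], "fingers": 0}, {"dp": [0.62, -0.72, 0], "turn": [0, 0, 0], "fingers": 0}, {"dp": [0.62, -0.72, 0], "turn": [0, 0, 0], "fingers": 0}, {"dp": [0.62, -0.72, 0], "turn": [0, 0, 0], "fingers": 0}, {"dp": [0.62, -0.72, 0], "turn": [0, 0, 0], "fingers": 0}]'

```text
clock: 1.03
eef_pos: [365.5, -202.0, 231.4]
tcp_rot: [3.141, -0.0, 0.427]
contact_force: [1.2, -0.6, -0.5]
opening: 0.999
grasp_force: 0.0
```

>>> play_rows --rows '[{"dp": [0.62, -0.72, 0], "turn": [0, 0, 0], "fingers": 0}, {"dp": [0.62, -0.72, 0], "turn": [0, 0, 0], "fingers": 0}, {"dp": [0.62, -0.72, 0], "turn": [0, 0, 0], "fingers": 0}, {"dp": [0.62, -0.72, 0], "turn": [0, 0, 0], "fingers": 0}, {"dp": [0.62, -0.72, 0], "turn": [0, 0, 0], "fingers": 0}]'

```text
clock: 1.45
eef_pos: [418.6, -19.4, 231.5]
tcp_rot: [3.141, -0.001, 0.428]
contact_force: [0.8, -1.5, -0.5]
opening: 1.004
grasp_force: 0.0
```

>>> play_rows --rows '[{"dp": [0.61, -0.7, 0], "turn": [0, 0, 0], "fingers": 0}, {"dp": [0.61, -0.7, 0], "turn": [0, 0, 0], "fingers": 0}, {"dp": [0.61, -0.7, 0], "turn": [0, 0, 0], "fingers": 0}, {"dp": [0.61, -0.7, 0], "turn": [0, 0, 0], "fingers": 0}, {"dp": [0.61, -0.7, 0], "turn": [0, 0, 0], "fingers": 0}]'

```text
clock: 1.87
eef_pos: [471.5, 158.7, 231.3]
tcp_rot: [3.141, -0.0, 0.428]
contact_force: [0.4, -0.5, 0.8]
opening: 1.002
grasp_force: 0.0
```

>>> play_rows --rows '[{"dp": [0, 0, 0], "turn": [0, 0, -0.7], "fingers": 0}, {"dp": [0, 0, 0.6], "turn": [0, 0, -0.7], "fingers": 0.4}, {"dp": [0, 0, 0], "turn": [0, 0, 0], "fingers": 0.4}]'

```text
clock: 2.12
eef_pos: [469.7, 156.9, 204.4]
tcp_rot: [-3.14, 0.004, 0.579]
contact_force: [-0.2, -0.6, -0.5]
opening: 0.751
grasp_force: 0.0
```

```bash
python3 - <<'E'
from h import *
d=snap('wrist');s=r.sense()
im=cv2.resize(d['pixels'][:,:,::-1],None,fx=1.5,fy=1.5,interpolation=2)
cv2.imwrite('pics/w1.png',im)
print(d['fx'],d['cx'],d['cy'],np.round(d['pose'],3).tolist(),s['eef_pos'],s['tcp_rot'],s['opening'])
for p in ([472.5,158.5,92],[560,383.5,130],[529,306,184]): print(np.array(proj(d,p,True))*1.5)
E
```

```text
297.3186396354542 257.5210529042051 188.2984402356092 [[0.547, -0.801, -0.241, 531.596], [-0.837, -0.524, -0.157, 195.783], [-0.001, 0.288, -0.958, 346.296], [0.0, 0.0, 0.0, 1.0]] [469.86808954 156.5128129  205.66595674] [-3.14053523  0.00411861  0.57398027] 0.6624486229478928
[384.60086615 271.73566485]
[131.57073551 -48.01618703]
[150.05324135  23.77810735]
```

View pics/w1.png

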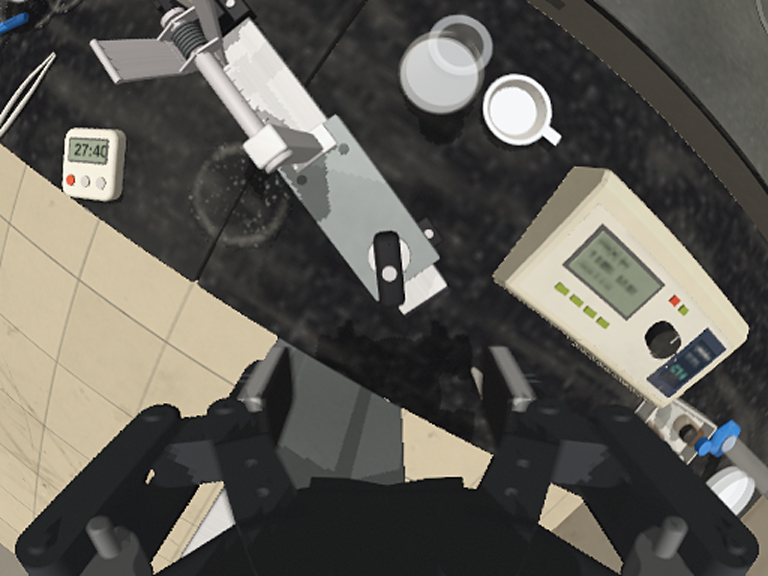

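The wrist view shows the knob bar from (386,237) to (391,308), centred at (389,272), close to the prediction of (385,272). The clip is at the upper left and the post at (268,148).

```bash
python3 - <<'E'
from h import *
d=snap('wrist');im=d['pixels'].astype(int)
m=((im.max(2)<60)*255).astype(np.uint8);
m[:, :235]=0;m[:,285:]=0;m[:148]=0;m[212:]=0
n,l,st,c=cv2.connectedComponentsWithStats(m)
i=l[170,258] or 1+np.argmax(st[1:,4]);print(st[i],c[i])
pts=np.argwhere(l==i)[:,::-1].astype(np.float32)
w=np.array([onz(d,u,v,92,True)[:2] for u,v in pts],np.float32)
print(cv2.minAreaRect(w))
# screw cap dot on the axis
print(onz(d,389/1.5,273/1.5,92,True), onz(d,386/1.5,237/1.5,92,True),onz(d,391/1.5,308/1.5,92,True))
print(r.sense()['eef_pos'],r.sense()['clock'])
E
```

```text
[ 235  153   50   59 1358] [255.89248895 189.31958763]
((472.7138977050781, 154.69473266601562), (53.96347427368164, 45.212493896484375), 32.87630081176758)
[473.22940828 155.29135628  92.        ] [490.55219305 168.6123252   92.        ] [455.32834099 142.21703991  92.        ]
[470.62340135 156.4272023  206.80401455] 2.2167
```

>>> play_rows --rows '[{"dp": [0.05, 0, 0.88], "turn": [0, 0, -0.4], "fingers": 0.4}, {"dp": [0, 0, 0.88], "turn": [0, 0, 0], "fingers": 0.4}, {"dp": [0, 0, 0.88], "turn": [0, 0, 0], "fingers": 0.4}, {"dp": [0, 0, 0.88], "turn": [0, 0, 0], "fingers": 0.4}, {"dp": [0, 0, 0], "turn": [0, 0, 0], "fingers": 0.5}]'

```text
clock: 2.63
eef_pos: [469.8, 156.1, 62.2]
tcp_rot: [-3.139, 0.008, 0.613]
contact_force: [-1.7, 0.2, 0.2]
opening: 0.505
grasp_force: 0.0
```

>>> play_rows --rows '[{"dp": [0, 0, 0], "turn": [0, 0, 0], "fingers": 1}, {"dp": [0, 0, 0], "turn": [0, 0, 0], "fingers": 1}, {"dp": [0, 0, 0], "turn": [0, 0, 0], "fingers": 1}, {"dp": [0, 0, 0], "turn": [0, 0, 0], "fingers": 1}, {"dp": [0, 0, 0], "turn": [0, 0, 0], "fingers": 1}]'

```text
clock: 3.05
eef_pos: [474.4, 158.2, 68.6]
tcp_rot: [3.141, -0.003, 0.616]
contact_force: [-2.6, -0.8, 9.3]
opening: 0.178
grasp_force: 36.8
```

>>> play_rows --rows '[{"dp": [0, 0, 0], "turn": [0, 0, -0.8], "fingers": 1}, {"dp": [0, 0, 0], "turn": [0, 0, -0.8], "fingers": 1}, {"dp": [0, 0, 0], "turn": [0, 0, -0.8], "fingers": 1}, {"dp": [0, 0, 0], "turn": [0, 0, -0.8], "fingers": 1}, {"dp": [0, 0, 0], "turn": [0, 0, -0.8], "fingers": 1}]'

```text
clock: 3.47
eef_pos: [473.7, 158.7, 68.6]
tcp_rot: [3.141, -0.002, 1.038]
contact_force: [-6.2, 5.0, 12.1]
opening: 0.175
grasp_force: 37.1
```

>>> play_rows --rows '[{"dp": [0, 0, 0], "turn": [0, 0, -0.8], "fingers": 1}, {"dp": [0, 0, 0], "turn": [0, 0, -0.8], "fingers": 1}, {"dp": [0, 0, 0], "turn": [0, 0, -0.8], "fingers": 1}, {"dp": [0, 0, 0], "turn": [0, 0, -0.8], "fingers": 1}, {"dp": [0, 0, 0], "turn": [0, 0, -0.8], "fingers": 1}]'

```text
clock: 3.88
eef_pos: [472.7, 158.8, 68.6]
tcp_rot: [-3.141, -0.002, 1.457]
contact_force: [-10.8, 5.1, 15.5]
opening: 0.179
grasp_force: 37.7
```

>>> play_rows --rows '[{"dp": [0, 0, 0], "turn": [0, 0, -0.8], "fingers": 1}, {"dp": [0, 0, 0], "turn": [0, 0, -0.8], "fingers": 1}, {"dp": [0, 0, 0], "turn": [0, 0, -0.8], "fingers": 1}, {"dp": [0, 0, 0], "turn": [0, 0, -0.8], "fingers": 1}, {"dp": [0, 0, 0], "turn": [0, 0, -0.8], "fingers": 1}]'

```text
clock: 4.3
eef_pos: [471.7, 158.6, 68.5]
tcp_rot: [-3.14, -0.002, 1.876]
contact_force: [-14.8, 6.1, 21.1]
opening: 0.179
grasp_force: 38.3
```

>>> play_rows --rows '[{"dp": [0, 0, 0], "turn": [0, 0, -0.6], "fingers": 1}, {"dp": [0, 0, 0], "turn": [0, 0, -0.4], "fingers": 1}, {"dp": [0, 0, 0], "turn": [0, 0, 0], "fingers": 1}, {"dp": [0, 0, 0], "turn": [0, 0, 0], "fingers": 1}]'

```text
clock: 4.63
eef_pos: [471.4, 158.5, 68.5]
tcp_rot: [-3.14, -0.002, 1.977]
contact_force: [-14.1, 4.1, 20.4]
opening: 0.179
grasp_force: 38.4
```

>>> play_rows --rows '[{"dp": [0, 0, 0], "turn": [0, 0, 0], "fingers": 0.6}, {"dp": [0, 0, 0], "turn": [0, 0, 0], "fingers": 0.4}, {"dp": [0, 0, 0], "turn": [0, 0, 0], "fingers": 0.4}, {"dp": [0, 0, -0.5], "turn": [0, 0, 0], "fingers": 0.4}, {"dp": [0, 0, -1], "turn": [0, 0, 0], "fingers": 0.4}]'

```text
clock: 5.05
eef_pos: [470.8, 156.8, 124.1]
tcp_rot: [-3.135, -0.0, 1.977]
contact_force: [0.1, 0.0, -0.4]
opening: 0.601
grasp_force: 0.0
```

>>> play_rows --rows '[{"dp": [0, 0, -1], "turn": [0, 0, 0], "fingers": 0.4}, {"dp": [0, 0, -1], "turn": [0, 0, 0], "fingers": 0.2}, {"dp": [0, 0, -1], "turn": [0, 0, 1], "fingers": 0}, {"dp": [0, 0, 0], "turn": [0, 0, 1], "fingers": 0}, {"dp": [0, 0, 0], "turn": [0, 0, 1], "fingers": 0}]'

```text
clock: 5.47
eef_pos: [475.2, 158.2, 250.0]
tcp_rot: [3.135, -0.001, 1.658]
contact_force: [0.2, 1.1, -1.1]
opening: 1.005
grasp_force: 0.0
```

>>> play_rows --rows '[{"dp": [0, 0, 0], "turn": [0, 0, 1], "fingers": 0}, {"dp": [0, 0, 0], "turn": [0, 0, 1], "fingers": 0}, {"dp": [0, 0, 0], "turn": [0, 0, 1], "fingers": 0}, {"dp": [0, 0, 0], "turn": [0, 0, 1], "fingers": 0}, {"dp": [0, 0, 0], "turn": [0, 0, 0.4], "fingers": 0}]'

```text
clock: 5.88
eef_pos: [473.5, 157.7, 246.9]
tcp_rot: [3.141, -0.0, 1.196]
contact_force: [0.9, 0.0, -0.3]
opening: 1.001
grasp_force: 0.0
```

```bash
python3 - <<'E'
from h import *
d=snap('wrist');s=r.sense()
im=cv2.resize(d['pixels'][:,:,::-1],None,fx=1.5,fy=1.5,interpolation=2)
cv2.imwrite('pics/w2.png',im)
print(s['clock'],s['eef_pos'],s['tcp_rot'],s['opening'],s['contact_force'])
for p in ([472.5,158.5,92],[560,383.5,130],[529.2,305.7,184]): print(np.array(proj(d,p,True))*1.5)
E
```

```text
5.9333 [473.49246941 157.68309859 246.83498455] [ 3.14076514e+00 -4.09633140e-04  1.19656364e+00] 0.9983103850512254 [ 0.70077899 -0.61891066  0.14908831]
[382.3892895  259.18648946]
[ 380.57969853 -104.91212279]
[378.36682462 -23.71453561]
```

View pics/w2.png

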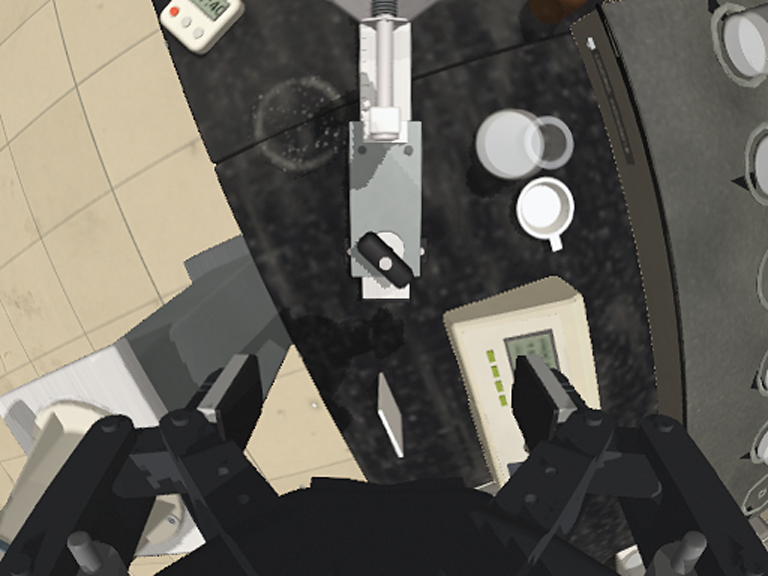

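The knob is now turned to about 45° left of the rail, so it is slack, and the tool is aligned with the rail. Next I move the camera over the clip.

>>> play_rows --rows '[{"dp": [0.7, 0, 0], "turn": [0, 0, 0], "fingers": 0}, {"dp": [0.7, 0, 0], "turn": [0, 0, 0], "fingers": 0}, {"dp": [0.7, 0, 0], "turn": [0, 0, 0], "fingers": 0}, {"dp": [0, 0, 0], "turn": [0, 0, 0], "fingers": 0}]'

```text
clock: 6.27
eef_pos: [505.5, 239.8, 247.0]
tcp_rot: [3.14, -0.003, 1.205]
contact_force: [-0.7, -0.4, 0.6]
opening: 1.001
grasp_force: 0.0
```

```bash
python3 - <<'E'
from h import *
d=snap('wrist');s=r.sense()
im=cv2.resize(d['pixels'][:,:,::-1],None,fx=1.5,fy=1.5,interpolation=2)
cv2.imwrite('pics/w3.png',im)
np.save('w3.npy',d,allow_pickle=True)
print(s['clock'],s['eef_pos'],s['tcp_rot'],s['opening'],s['contact_force'])
for p in ([505.6,244.2,159],[560,383.5,130],[529.2,305.7,184]): print(np.array(proj(d,p,True))*1.5)
E
```

```text
6.3167 [504.26441932 237.91294649 246.55972983] [ 3.14092818e+00 -8.40268057e-04  1.20579370e+00] 1.0024960430742624 [-0.51602461 -0.46613193 -0.93697223]
[381.00794604 281.81807502]
[383.03130843  18.16537446]
[380.24788967 158.09834442]
```

View pics/w3.png

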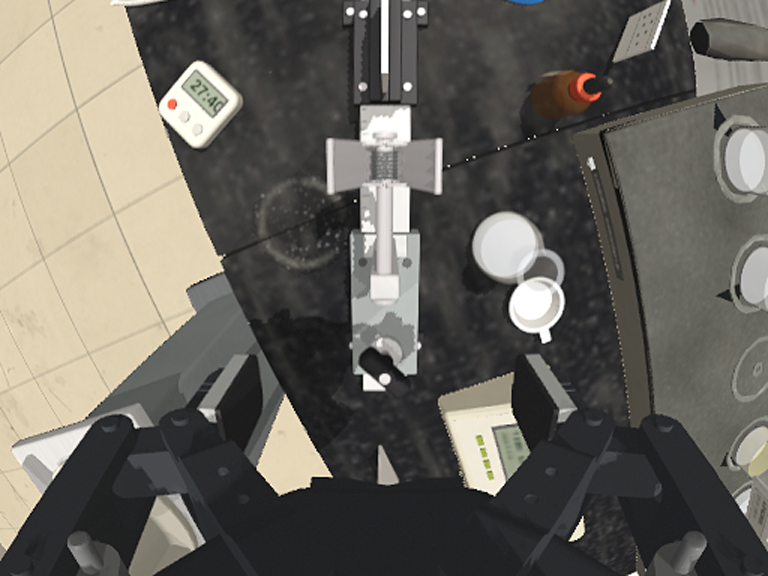

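The clip is seen from above: handle tops at x 327 and 442, y 137 to 194, so centred at (384.5,165.5). The plate's top edge is a white line along x≈384 down to y≈97. It is in line with the clip.

```bash
python3 - <<'E'
from h import *
d=np.load('w3.npy',allow_pickle=True).item()
s=r.sense();y=s['tcp_rot'][2];ex=np.array([np.cos(y),np.sin(y)]);ey=np.array([np.sin(y),-np.cos(y)])
def f(n,u,v,z):
    p=onz(d,u/1.5-.17,v/1.5-.17,z,True);q=p[:2]-s['eef_pos'][:2];print(n,np.round(p,1),'tool xy',np.round([q@ex,q@ey],1))
f('clip',384.5,165.5,192)
for u,v in((327,137),(327,194),(442,137),(442,194)):f('c',u,v,192)
f('plate near end L',381,97,130);f('R',387,97,130);f('post',384,290,159);f('rail far',384,5,130)
E
```

```text
clip [529.8 302.1 192. ] tool xy [69.1  0.9]
c [511.  323.3 192. ] tool xy [ 82.1 -24.2]
c [501.5 299.7 192. ] tool xy [ 56.7 -24.6]
c [557.9 305.2 192. ] tool xy [82.  26.1]
c [549.2 281.4 192. ] tool xy [56.6 26.4]
plate near end L [541.6 339.  130. ] tool xy [107.8  -1.2]
R [544.8 337.8 130. ] tool xy [107.8   2.2]
post [505.4 239.5 159. ] tool xy [1.9 0.5]
rail far [563.5 391.5 130. ] tool xy [164.6   0.5]
```

>>> play_rows --rows '[{"dp": [0.88, 0.02, 0], "turn": [0, 0, 0], "fingers": 0}, {"dp": [0.88, 0, 0], "turn": [0, 0, 0], "fingers": 0}, {"dp": [0, 0, 0], "turn": [0, 0, 0], "fingers": 0}, {"dp": [0, 0, 0], "turn": [0, 0, 0], "fingers": 0}]'

```text
clock: 6.65
eef_pos: [529.5, 301.9, 246.2]
tcp_rot: [-3.142, 0.001, 1.205]
contact_force: [-0.0, -0.3, 0.5]
opening: 1.003
grasp_force: 0.0
```

>>> play_rows --rows '[{"dp": [0, 0, 0.6], "turn": [0, 0, 0], "fingers": 0}, {"dp": [0, 0, 0.7], "turn": [0, 0, 0], "fingers": 0}, {"dp": [0, 0, 0.7], "turn": [0, 0, 0], "fingers": 0}, {"dp": [0, 0, 0], "turn": [0, 0, 0], "fingers": 0}, {"dp": [0, 0, 0], "turn": [0, 0, 0], "fingers": 0}]'

```text
clock: 7.07
eef_pos: [528.3, 299.8, 165.8]
tcp_rot: [-3.14, 0.003, 1.202]
contact_force: [0.6, -0.0, 0.5]
opening: 1.001
grasp_force: 0.0
```

```bash
python3 - <<'E'
from h import *
S=snap('side');T=snap('top');s=r.sense()
print(s['clock'],s['eef_pos'],s['tcp_rot'],s['opening'],s['contact_force'])
a=cv2.resize(S['pixels'][165:285,180:340,::-1],None,fx=5,fy=5,interpolation=2)
cv2.imwrite('pics/s4.png',a)
E
```

```text
7.1667 [530.1780117  301.24873565 168.23964312] [ 3.14041287e+00 -1.19409543e-03  1.20241542e+00] 1.0018432306968836 [ 0.23578715 -0.43177095 -0.243081  ]
```

View pics/s4.png

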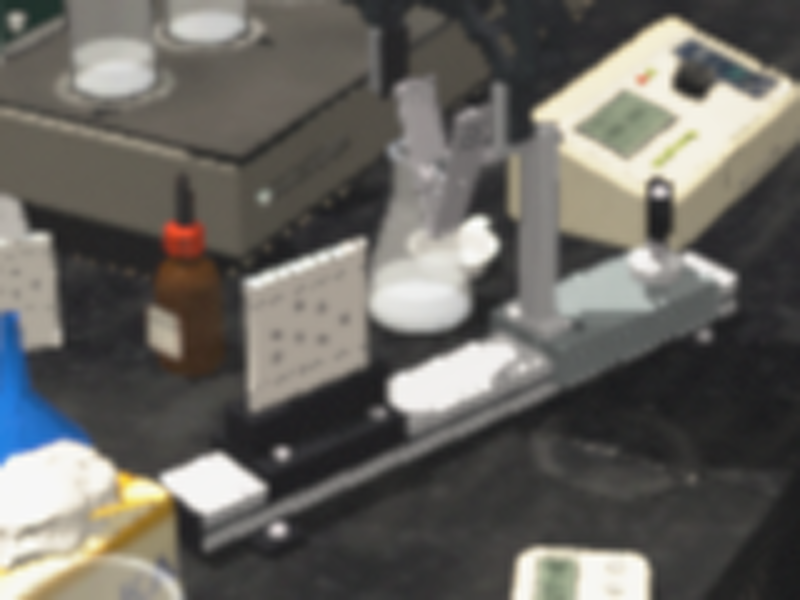

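The open fingers stand outside both handles (crop 385,60 and 498,110). The knob bar is turned and the plate stands untouched. Squeeze.

>>> play_rows --rows '[{"dp": [0, 0, 0], "turn": [0, 0, 0], "fingers": 0.4}, {"dp": [0, 0, 0], "turn": [0, 0, 0], "fingers": 0.55}, {"dp": [0, 0, 0], "turn": [0, 0, 0], "fingers": 0.7}, {"dp": [0, 0, 0], "turn": [0, 0, 0], "fingers": 0.8}, {"dp": [0, 0, 0], "turn": [0, 0, 0], "fingers": 0.9}]' --force 30

```text
clock: 7.58
eef_pos: [528.6, 302.4, 167.7]
tcp_rot: [-3.14, -0.001, 1.203]
contact_force: [-7.1, 2.6, 10.1]
opening: 0.3
grasp_force: 6.9
```

>>> play_rows --rows '[{"dp": [0, 0, 0], "turn": [0, 0, 0], "fingers": 1}, {"dp": [0, 0, 0], "turn": [0, 0, 0], "fingers": 1}, {"dp": [0, 0, 0], "turn": [0, 0, 0], "fingers": 1}, {"dp": [0, 0, 0], "turn": [0, 0, 0], "fingers": 1}, {"dp": [0, 0, 0], "turn": [0, 0, 0], "fingers": 1}]'

```text
clock: 8.0
eef_pos: [528.6, 302.5, 168.0]
tcp_rot: [-3.14, -0.001, 1.203]
contact_force: [-7.7, 2.2, 9.6]
opening: 0.267
grasp_force: 31.6
```

```bash
python3 - <<'E'
from h import *
S=snap('side');T=snap('top');d=snap('wrist');s=r.sense()
print(s['clock'],s['eef_pos'],s['tcp_rot'],s['opening'],s['contact_force'],s['grasp_force'])
a=cv2.resize(S['pixels'][175:260,215:315,::-1],None,fx=4,fy=4,interpolation=2)
b=cv2.resize(d['pixels'][0:240,150:360,::-1],None,fx=1.9,fy=1.9,interpolation=2)
c=np.zeros((460,800,3),np.uint8);c[:340,:400]=a;c[:456,400:799]=b
cv2.imwrite('pics/s5.png',c);np.save('w5.npy',[S,T,d],allow_pickle=True)
E
```

```text
8.15 [528.60636195 302.50986263 167.9312568 ] [-3.14017161e+00 -1.07920415e-03  1.20272166e+00] 0.2640903820926096 [-7.50732427  2.45505538  8.98839358] 31.56629830598831
```

View pics/s5.png

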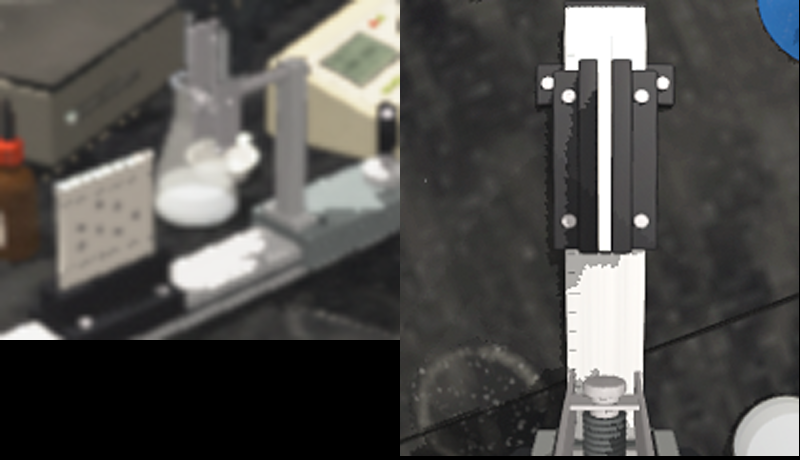

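The clip is squeezed wide (opening about 22 mm at the pads, grip 31 N). From above, the plate shows as a white line at crop x 598 to 612, y 60 to 250, centred with the clip screw at x≈604. Now I measure where its middle is.

```bash
python3 - <<'E'
from h import *
S,T,d=np.load('w5.npy',allow_pickle=True)
s=r.sense();y=s['tcp_rot'][2];ex=np.array([np.cos(y),np.sin(y)]);ey=np.array([np.sin(y),-np.cos(y)]);e=s['eef_pos'][:2]
def f(n,p):
    q=p[:2]-e;print(n,np.round(p,1),'tool xy',np.round([q@ex,q@ey],1))
W=lambda u,v:(150+u/1.9-.25,v/1.9-.25)
print(np.round(d['pose'],2).tolist())
for z in(130,60,40):
  f('near z%d'%z,onz(d,*W(605,250-0) if 0 else W(605-400,250),z,True));f('far',onz(d,*W(205,60),z,True))
f('screw',onz(d,*W(204,388),152,True))
g=lambda u,v:(215+u/4-.4,175+v/4-.4)
a,b=g(57,186),g(154,152)
f('side far',onz(S,*a,130));f('side near',onz(S,*b,130))
# column profile along the line
im=d['pixels'];print([int(im[v,258].min()) for v in range(20,140,3)])
print(im[60,245:272].min(1).tolist(),im[110,245:272].min(1).tolist())
E
```

```text
[[0.93, -0.34, -0.1, 555.75], [-0.36, -0.9, -0.26, 368.74], [-0.0, 0.28, -0.96, 310.23], [0.0, 0.0, 0.0, 1.0]]
near z130 [549.4 352.7 130. ] tool xy [54.3  1.3]
far [571.5 410.1 130. ] tool xy [115.9   1.3]
near z60 [546.9 346.5  60. ] tool xy [47.7  1.3]
far [577.7 426.2  60. ] tool xy [133.1   1.3]
near z40 [546.2 344.7  40. ] tool xy [45.7  1.2]
far [579.4 430.8  40. ] tool xy [138.    1.2]
screw [535.2 316.8 152. ] tool xy [15.7  1. ]
side far [574.  417.8 130. ] tool xy [123.9   0.9]
side near [545.7 351.2 130. ] tool xy [51.6 -1.5]
[255, 255, 255, 255, 255, 255, 255, 255, 255, 255, 255, 255, 255, 255, 255, 255, 255, 255, 255, 255, 255, 255, 255, 255, 255, 255, 255, 255, 255, 255, 255, 255, 255, 255, 255, 254, 253, 229, 150, 166]
[51, 50, 49, 49, 49, 48, 48, 47, 27, 199, 255, 255, 255, 255, 255, 255, 75, 66, 85, 86, 86, 86, 88, 89, 90, 93, 66] [38, 40, 39, 40, 38, 38, 39, 37, 23, 136, 255, 255, 255, 255, 255, 255, 23, 67, 74, 78, 77, 78, 77, 78, 78, 75, 61]
```

Both cameras give about 83 mm of travel, and the clip is centred across the plate to about 1 mm. I'll slide gently.

>>> play_rows --rows '[{"dp": [0.1, 0, 0], "turn": [0, 0, 0], "fingers": 1}, {"dp": [0.15, 0, 0], "turn": [0, 0, 0], "fingers": 1}, {"dp": [0.15, 0, 0], "turn": [0, 0, 0], "fingers": 1}, {"dp": [0.1, 0, 0], "turn": [0, 0, 0], "fingers": 1}, {"dp": [0, 0, 0], "turn": [0, 0, 0], "fingers": 1}]'

```text
clock: 8.57
eef_pos: [536.1, 322.0, 168.0]
tcp_rot: [-3.14, -0.002, 1.203]
contact_force: [-6.3, 3.3, 8.9]
opening: 0.269
grasp_force: 31.5
```

```bash
python3 - <<'E'
from h import *
d=snap('wrist');S=snap('side');s=r.sense()
print(s['clock'],s['eef_pos'],s['tcp_rot'],s['opening'],s['contact_force'],s['grasp_force'])
y=s['tcp_rot'][2];ex=np.array([np.cos(y),np.sin(y)]);ey=np.array([np.sin(y),-np.cos(y)]);e=s['eef_pos'][:2]
im=d['pixels']
# plate line across rows: world position relative to the tool
for v in (60,80,100,115,125):
    row=im[v,235:285].min(1);i=np.where(row>180)[0]
    for u in (235+i.min(),235+i.max()):
        q=onz(d,u,v,130,True)[:2]-e;print(v,u,np.round([q@ex,q@ey],1),end=' ')
    print()
a=cv2.resize(S['pixels'][165:265,215:315,::-1],None,fx=4,fy=4,interpolation=2)
b=cv2.resize(d['pixels'][30:240,150:360,::-1],None,fx=1.9,fy=1.9,interpolation=2)
c=np.zeros((400,800,3),np.uint8);c[:,:400]=a;c[:399,400:799]=b
cv2.imwrite('pics/s6.png',c)
E
```

```text
8.6667 [536.03513155 321.74850217 167.99054058] [-3.14039548e+00 -1.95198475e-03  1.20289797e+00] 0.26529135025100303 [-6.87996819  3.9585986   8.43030041] 31.410112380981445
60 254 [98.  -0.9] 60 260 [98.   2.7] 
80 254 [85.8 -0.9] 80 260 [85.8  2.7] 
100 255 [73.6 -0.3] 100 260 [73.6  2.7] 
115 255 [64.5 -0.3] 115 260 [64.5  2.7] 
125 255 [58.4 -0.3] 125 260 [58.4  2.7]
```

View pics/s6.png

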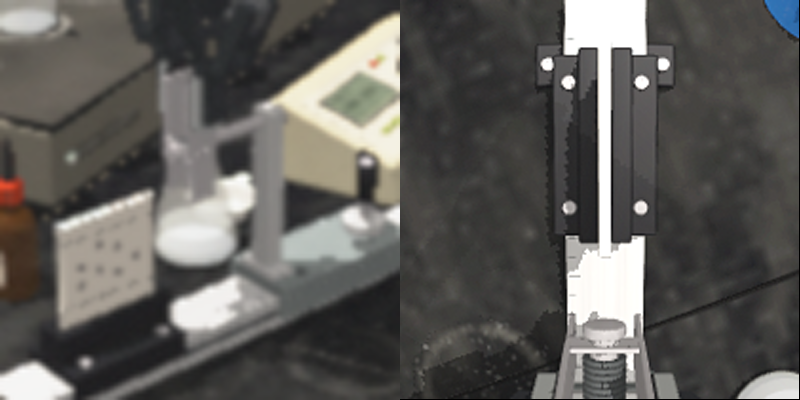

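The carriage follows the tool, and the plate's near corner shows at wrist row ≈165. The side crop shows the plate unmoved. Next I go on part of the way and measure again.

>>> play_rows --rows '[{"dp": [0.15, 0, 0], "turn": [0, 0, 0], "fingers": 1}, {"dp": [0.2, 0, 0], "turn": [0, 0, 0], "fingers": 1}, {"dp": [0.2, 0, 0], "turn": [0, 0, 0], "fingers": 1}, {"dp": [0.2, 0, 0], "turn": [0, 0, 0], "fingers": 1}, {"dp": [0.15, 0, 0], "turn": [0, 0, 0], "fingers": 1}]'

```text
clock: 9.08
eef_pos: [548.9, 355.1, 168.0]
tcp_rot: [-3.14, -0.001, 1.203]
contact_force: [-7.7, 1.1, 10.4]
opening: 0.266
grasp_force: 31.6
```

```bash
python3 - <<'E'
from h import *
d=snap('wrist');S=snap('side');T=snap('top');s=r.sense()
print(s['clock'],s['eef_pos'],s['opening'],s['contact_force'],s['grasp_force'])
y=1.2029;ex=np.array([np.cos(y),np.sin(y)]);e=s['eef_pos'][:2]
im=d['pixels']
print('far profile',[(v,int(im[v,254].min()),int(im[v,250].min()),int(im[v,264].min())) for v in range(20,100,4)])
for v in range(60,180,20): print(v,np.round((onz(d,257,v,130,True)[:2]-e)@ex,1),end=' ')
a=cv2.resize(S['pixels'][165:265,215:315,::-1],None,fx=4,fy=4,interpolation=2)
b=cv2.resize(d['pixels'][10:210,160:360,::-1],None,fx=2,fy=2,interpolation=2)
cv2.imwrite('pics/s7.png',np.hstack([a,b]));np.save('w7.npy',[S,T,d],allow_pickle=True)
E
```

```text
9.2333 [549.06153448 355.62558182 167.98216947] 0.27154071824511 [-6.02167998  3.04610156  7.50504438] 31.350780129432678
far profile [(20, 60, 39, 67), (24, 59, 59, 61), (28, 57, 61, 60), (32, 59, 62, 60), (36, 61, 64, 57), (40, 60, 62, 56), (44, 62, 59, 58), (48, 62, 59, 59), (52, 63, 62, 57), (56, 86, 85, 87), (60, 255, 255, 255), (64, 255, 255, 255), (68, 255, 255, 255), (72, 255, 255, 255), (76, 255, 255, 255), (80, 255, 255, 255), (84, 255, 255, 255), (88, 255, 255, 255), (92, 255, 255, 255), (96, 180, 113, 110)]
60 97.3 80 85.0 100 72.8 120 60.7 140 48.5 160 36.0
```

View pics/s7.png

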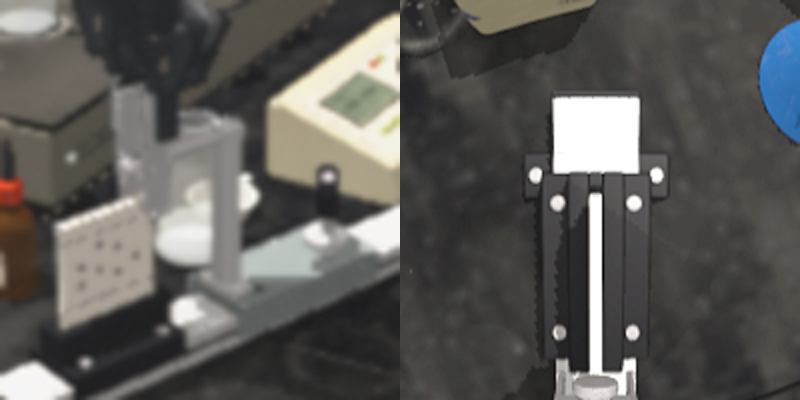

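The plate's far end is at wrist row ≈106 (crop 193), which puts the plate middle about 33 mm ahead of the tool. The side crop shows the post top at (226,121), the knob top at (327,173), and the plate corners at (57,224) and (154,197). I'll cross-check with these.

```bash
python3 - <<'E'
from h import *
S,T,d=np.load('w7.npy',allow_pickle=True)
y=1.2029;ex=np.array([np.cos(y),np.sin(y)]);e=np.array([549.06,355.62])
g=lambda u,v:(215+u/4-.4,165+v/4-.4)
a=lambda n,p:print(n,np.round(p,1),round((p[:2]-e)@ex,1))
a('far',onz(S,*g(57,224),130));a('near',onz(S,*g(154,197),130))
a('post',onz(S,*g(226,121),159));a('knob',onz(S,*g(327,173),92))
for n,du in(('far-2',-4),('far+2',4)):a(n,onz(S,*g(57+du,224),130))
# same things in the top view: knob by darkness
im=T['pixels'];P=np.array(proj(T,[493,211.5,92]));print(P)
u,v=P.astype(int);w=im[v-9:v+10,u-9:u+10].max(2);m=w<50;yy,xx=np.nonzero(m);print(m.sum());a('knob top',onz(T,u-9+xx.mean(),v-9+yy.mean(),92))
cv2.imwrite('pics/t7.png',cv2.resize(im[175:265,140:300,::-1],None,fx=5,fy=5,interpolation=2))
E
```

```text
far [575.4 415.6 130. ] 65.5
near [542.3 357.1 130. ] -1.0
post [526.6 292.5 159. ] -67.0
knob [494.8 205.4  92. ] -159.7
far-2 [577.5 416.8 130. ] 67.3
far+2 [573.3 414.5 130. ] 63.7
[248.49537918 230.37133849]
0
knob top [nan nan nan] nan<stdin>:11: RuntimeWarning: Mean of empty slice.
  ret = ret.dtype.type(ret / rcount)
```

View pics/t7.png

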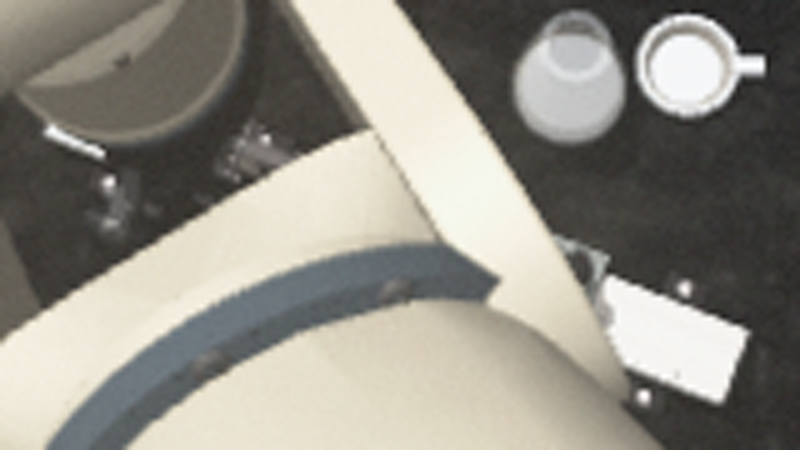

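That makes 12 pictures viewed, two over the limit of 10, so I'll view no more and work from numbers only. The top view is blocked by the arm. Within the side view, the clip (from the post and from the knob) is at -1 to -2 mm and the plate middle at +32 mm. That leaves about 33 mm, which agrees with the wrist estimate.

>>> play_rows --rows '[{"dp": [0.15, 0, 0], "turn": [0, 0, 0], "fingers": 1}, {"dp": [0.2, 0, 0], "turn": [0, 0, 0], "fingers": 1}, {"dp": [0.2, 0, 0], "turn": [0, 0, 0], "fingers": 1}, {"dp": [0.17, 0, 0], "turn": [0, 0, 0], "fingers": 1}, {"dp": [0.1, 0, 0], "turn": [0, 0, 0], "fingers": 1}]'

```text
clock: 9.65
eef_pos: [560.7, 385.9, 168.0]
tcp_rot: [-3.14, -0.001, 1.203]
contact_force: [-6.6, 1.0, 8.9]
opening: 0.268
grasp_force: 31.5
```

>>> play_rows --rows '[{"dp": [0, 0, 0], "turn": [0, 0, 0], "fingers": 1}, {"dp": [0, 0, 0], "turn": [0, 0, 0], "fingers": 1}, {"dp": [0, 0, 0], "turn": [0, 0, 0], "fingers": 1}]'

```text
clock: 9.9
eef_pos: [560.8, 385.9, 168.0]
tcp_rot: [-3.141, -0.002, 1.203]
contact_force: [-6.3, 4.0, 6.9]
opening: 0.265
grasp_force: 31.2
```

```bash
python3 - <<'E'
from h import *
S0,_,d0=np.load('w7.npy',allow_pickle=True)
d=snap('wrist');S=snap('side');s=r.sense()
print(s['clock'],s['eef_pos'],s['tcp_rot'],s['opening'],s['contact_force'],s['grasp_force'])
y=1.2029;ex=np.array([np.cos(y),np.sin(y)]);e=s['eef_pos'][:2]
# carriage followed? the knob (dark bar top) and post in the side view, by template shift from the last frame
def shift(name,u,v,h,z):
    g0=cv2.cvtColor(S0['pixels'],7);g1=cv2.cvtColor(S['pixels'],7)
    t=g0[v-h:v+h+1,u-h:u+h+1];x0,y0=u-60,v-15
    R=cv2.matchTemplate(g1[y0:v+46,x0:u+40],t,cv2.TM_CCOEFF_NORMED);_,m,_,(i,j)=cv2.minMaxLoc(R)
    U,V=x0+i+h,y0+j+h;p=onz(S,U,V,z);q=onz(S0,u,v,z);print(name,round(m,2),U,V,'moved',round((p-q)[:2]@ex,1),'rel tool',round((p[:2]-e)@ex,1))
shift('knob',296,208,7,92);shift('post',271,195,6,159);shift('plate',240,230,9,100)
# plate far end in the wrist view
im=d['pixels'];print([(v,int(im[v,257].min())) for v in range(130,200,4)])
E
```

```text
10.0 [560.75077261 385.90718511 168.01748407] [-3.14049498e+00 -2.07553547e-03  1.20293562e+00] 0.2652234613854652 [-6.72213649  3.4820298   6.82305807] 31.208667755126953
knob 0.9 298 209 moved 0.1 rel tool -190.6
post 0.93 238 191 moved 48.8 rel tool -49.8
plate 0.91 240 230 moved 0.0 rel tool 8.5
[(130, 251), (134, 24), (138, 69), (142, 69), (146, 171), (150, 170), (154, 169), (158, 168), (162, 179), (166, 255), (170, 255), (174, 255), (178, 255), (182, 255), (186, 255), (190, 255), (194, 255), (198, 129)]
```

```bash
python3 - <<'E'
from h import *
S0,_,_=np.load('w7.npy',allow_pickle=True)
S=snap('side');d=snap('wrist');s=r.sense()
y=1.2029;ex=np.array([np.cos(y),np.sin(y)]);e=s['eef_pos'][:2]
for n,D,c in(('before',S0,[494.8,205.4]),('now',S,[506.5,235.8])):
    u,v=map(int,proj(D,[*c,85]));w=D['pixels'][v-14:v+12,u-16:u+17].max(2)
    k,l,st,ce=cv2.connectedComponentsWithStats((w<55).astype(np.uint8))
    for i in range(1,k):
        if st[i,4]>8:
            p=onz(D,u-16+ce[i][0],v-14+ce[i][1],84);print(n,(u,v),st[i],np.round(p,1),'from tool',round((p[:2]-(e if n=='now' else np.array([549.06,355.62])))@ex,1))
im=d['pixels'];print([(v,int(im[v,257].min()),np.round((onz(d,257,v,130,True)[:2]-e)@ex,1)) for v in range(160,168,2)])
# brown-free post: bright grey column extents near z=120
u,v=map(int,proj(S,[*(e-67*ex),120]));print(u,v,S['pixels'][v,u-20:u+20].mean(1).astype(int).tolist())
E
```

```text
before (296, 210) [  0  12  29  14 188] [493.9 239.6  84. ] from tool -128.1
now (287, 213) [  0   1  33  25 238] [511.6 236.3  84. ] from tool -157.2
now (287, 213) [ 5 18  5  5 14] [514.2 273.5  84. ] from tool -121.6
[(160, 168, np.float64(36.6)), (162, 187, np.float64(35.3)), (164, 255, np.float64(34.1)), (166, 255, np.float64(32.8))]
261 212 [131, 137, 130, 127, 127, 114, 76, 53, 55, 62, 74, 77, 59, 58, 90, 131, 143, 136, 130, 129, 132, 135, 136, 139, 155, 181, 192, 195, 196, 201, 217, 231, 235, 237, 239, 240, 235, 209, 126, 62]
```

The post column is within about 2 mm of where it should be (67 mm behind the tool). The plate's far end is 35 mm ahead of the tool, so the plate middle is at the clip within 1 or 2 mm. The plate has not moved and the grip is steady, so I'm handing in.

```bash
python3 -c "
from rig import r
print(r.sign_off())"
```

```text
the job is handed in; nothing more can be done
None
```

I handed the job in with the knob slackened (about 1.36 rad turned), the clip held wide open at about 31 N and, by my measurements, within 1–2 mm of the middle of the plate's top edge, with no sign that the plate moved; the sign-off gave no verdict, and I viewed 12 pictures, two over the limit of 10.

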